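# Set out the painted eggs for the Easter sale

### The job

Set out the painted eggs for the sale: stand each of the four coloured eggs upright in the middle of the empty dish whose rim has the same colour. Lower the eggs into place rather than dropping them, and leave the dishes and the two white, unpainted eggs standing where they are.

Things in the scene. Friction and masses are not known exactly. Their poses are not given: they have to be found in the camera images.
- egg_red: wooden craft egg painted red, with two thin gold bands, standing upright with its point up on a flat foot. 64 mm tall; foot 28 mm across; widest (46 mm across) at 32 mm above the foot, round about its z axis; 35 to 70 g. Origin: centre of the underside of the foot; z up. It goes into the dish with the red rim.
- egg_blue: wooden craft egg painted blue, with two thin gold bands, standing upright with its point up on a flat foot. 64 mm tall; foot 28 mm across; widest (46 mm across) at 32 mm above the foot, round about its z axis; 35 to 70 g. Origin: centre of the underside of the foot; z up. It goes into the dish with the blue rim.
- egg_green: wooden craft egg painted green, with two thin gold bands, standing upright with its point up on a flat foot. 64 mm tall; foot 28 mm across; widest (46 mm across) at 32 mm above the foot, round about its z axis; 35 to 70 g. Origin: centre of the underside of the foot; z up. It goes into the dish with the green rim.
- egg_yellow: wooden craft egg painted yellow, with two thin gold bands, standing upright with its point up on a flat foot. 64 mm tall; foot 28 mm across; widest (46 mm across) at 32 mm above the foot, round about its z axis; 35 to 70 g. Origin: centre of the underside of the foot; z up. It goes into the dish with the yellow rim.
- dish_red: shallow round loose dish with a red rim and a white floor, 84 mm across outside; the rim stands 10 mm high and 8 mm thick, the flat inner floor is 5 mm above the table and about 62 mm across; 350 g. Origin: centre of its underside, on the table; z up. It is the place of the red egg and starts empty.
- dish_blue: shallow round loose dish with a blue rim and a white floor, 84 mm across outside; the rim stands 10 mm high and 8 mm thick, the flat inner floor is 5 mm above the table and about 62 mm across; 350 g. Origin: centre of its underside, on the table; z up. It is the place of the blue egg and starts empty.
- dish_green: shallow round loose dish with a green rim and a white floor, 84 mm across outside; the rim stands 10 mm high and 8 mm thick, the flat inner floor is 5 mm above the table and about 62 mm across; 350 g. Origin: centre of its underside, on the table; z up. It is the place of the green egg and starts empty.
- dish_yellow: shallow round loose dish with a yellow rim and a white floor, 84 mm across outside; the rim stands 10 mm high and 8 mm thick, the flat inner floor is 5 mm above the table and about 62 mm across; 350 g. Origin: centre of its underside, on the table; z up. It is the place of the yellow egg and starts empty.
- egg_white1: unpainted white wooden egg without bands, same shape and size as the painted ones (64 mm tall, 46 mm across). Origin: centre of the underside of the foot; z up. It stays where it stands. All eggs and dishes, and a paint pot and a twine reel (not listed; under 56 mm across, 65 mm high), stand mixed, at least 85 mm between centres.
- egg_white2: unpainted white wooden egg without bands, same shape and size as the painted ones (64 mm tall, 46 mm across). Origin: centre of the underside of the foot; z up. It stays where it stands.
Not all that is in view belongs to the job. What is shaped like the egg_green but pink or turquoise is not meant.

How it is judged (in metres and radians):
At the end, for the whole second after the job is handed in: Each coloured egg stands upright (within 0.15 rad) on the floor of the dish with the rim of its colour, its foot centred within 15 mm, released and at rest; the dishes and the white eggs stand upright within 30 mm of where they were (horizontal distance between egg_red and dish_red below 0.015 m and z of egg_red in the frame of dish_red between 0.001 and 0.01 m and angle between each of egg_red, egg_blue, egg_green, egg_yellow, egg_white1, egg_white2, dish_red, dish_blue, dish_green, dish_yellow's own z axis and vertical below 0.15 rad and linear speed of each of egg_red, egg_blue, egg_green, egg_yellow, egg_white1, egg_white2, dish_red, dish_blue, dish_green, dish_yellow below 0.02 m/s and horizontal distance between egg_blue and dish_blue below 0.015 m and z of egg_blue in the frame of dish_blue between 0.001 and 0.01 m and horizontal distance between egg_green and dish_green below 0.015 m and z of egg_green in the frame of dish_green between 0.001 and 0.01 m and horizontal distance between egg_yellow and dish_yellow below 0.015 m and z of egg_yellow in the frame of dish_yellow between 0.001 and 0.01 m and distance of each of egg_white1, egg_white2, dish_red, dish_blue, dish_green, dish_yellow from where it was at the start of the episode below 0.03 m); the robot touches nothing.
It fails at once if a dish or a white egg is pushed more than 30 mm from its place (distance of any of egg_white1, egg_white2, dish_red, dish_blue, dish_green, dish_yellow from where it was at the start of the episode above 0.03 m).
It fails at once if a white egg or a dish is tipped over (angle between any of egg_white1, egg_white2, dish_red, dish_blue, dish_green, dish_yellow's own z axis and vertical above 0.6 rad).
It fails at once if a painted egg is dropped: in the air more than 35 mm above the table with no finger on it ((height (world z) of egg_red above 0.035 m and contact force between egg_red and the fingers below 0.02 N) or (height (world z) of egg_blue above 0.035 m and contact force between egg_blue and the fingers below 0.02 N) or (height (world z) of egg_green above 0.035 m and contact force between egg_green and the fingers below 0.02 N) or (height (world z) of egg_yellow above 0.035 m and contact force between egg_yellow and the fingers below 0.02 N)).
It also fails if it takes over 112 s, if anything falls off the work surface, if the arm or the gripper's body presses on something with over 40 N, if the wrist force passes 120 N, or if a joint passes its speed limit or range.

### The arm

A 7-joint arm with a two-finger parallel gripper is mounted at the origin on the work surface. World frame = base frame: x ahead of the robot, y to its left, z up, the work surface at z = 0. Lengths are in m, angles in degrees, forces in N, time in s.
With the tool pointing down it reaches from about 0.425 to 0.875 m from the base axis. Payload 4.7 kg.
Tool frame: the origin (TCP) lies at the very end of the fingers, on their centre line; the grasp point (between the pads) lies 19 mm behind it; z points along the fingers, y is the line along which they close (so a half turn about z gives the same grasp; the last joint's range is limited). The gripper opens to 87 mm and grips with 3 to 60 N. Pads are 19 mm wide; open, the fingers measure 117 mm over their backs; the gripper's body (75 mm by 190 mm) begins 51 mm behind the grasp point.
Start: joints at [76.438, 18.392, -4.016, 83.108, 1.295, 78.541, -3.26], TCP at [0.161, -0.63, 0.223] pointing down, gripper open.
Joint ranges: [-163.93, 163.93], [-17.29, 119.83], [-79.2, 71.16], [3.27, 140.29], [-89.18, 269.18], [5.43, 117.66], [-154.24, 154.24]. Speed limits (degrees/s): [147.25, 147.25, 180, 180, 180, 180, 180].

### API

Orientations are given as [roll, pitch, yaw] about the fixed x, y, z axes, in that order (R = Rz(yaw) Ry(pitch) Rx(roll)).
In Python, from cell import telemetry, cams, env gives the robot as it stands.
- The arm moves only by the tool arm_command, never from a script. Its argument "series" is text: rows parted by semicolons, each of 5 numbers parted by spaces: the shift along the tool's x, y, z in mm, then the turn about the tool's z in rad, then the closure in counts, from 0 (fully open) to 255 (shut). A call has 1 to 20 rows; each row shifts and turns the commanded pose from where the row before left it, along the tool's axes as they then stand; what a row does not reach is not made up. A row lasts 1/12 s, in which the tool goes at most 41.7 mm and 7.16 degrees, less where a joint would pass 70% of its speed; a pose out of reach is approached as far as the arm can. A call is refused whole if a number of a shift passes 41.7 or a number of a turn 0.125, either way. A call with a gripper value outside its range is refused whole. The fingers move at their own pace and stop on an object; "squeeze" is the grip in N (left out, the last holds). Time passes only in rows, so rows that do not move let the fingers close. It gives the time, the measured TCP pose, the force, the opening and the grip force at its end, in the units of the state.
- telemetry.get_obs(): the state, without advancing time (a new reading comes with each control period).
- cams.read_camera(name): name is "scene" or "top" or "wrist"; returns the picture (480x640x3 uint8, blue, green, red); there is no depth.
- cams.calibration(name): a dict with "K" (3x3 intrinsics, pixels), "dist" ([k1, k2, p1, p2, k3] as OpenCV has them; the pictures are not rectified), "origin" and "rotation" of the camera in the world; the wrist camera has in their place "hand_eye" (4x4, takes a point from camera to tool coordinates, whose origin is the TCP and whose axes are the flange's). Camera axes: x right, y down, z forward; pixel columns grow to the right and rows downward; lengths in m; the calibration is good to about 2 mm. A picture is of the moment at which its call begins: read the wrist's pose just before it. calibration takes no time and is no camera call.
- env.sign_off(): hands the job in; it is judged then, once.
The state is a dict: "time_s": time; "qpos": joint angles; "joint_velocities": joint speeds; "effort": joint torques, N m; "tool_pos": TCP position; "tool_rot": TCP orientation; "force": force on the tool from outside, world axes, zero at the start; "wrist_torque": the same for the moment, N m; "grip_width": finger opening in m; "grasp_force": force on a finger pad.
Only numpy, scipy, OpenCV 4.12 (cv2) and the standard library are available. Lean on these libraries where they do the work, as an engineer would, in place of code of your own. Each camera call takes 0.05 s, during which the arm holds its last target. There are 200 camera calls.

## Working session

There is one attempt and no reset: what is moved stays moved. The work goes in short steps, Python scripts to look and compute and a tool call to move; the robot and the scene stay as the last step left them, time stands still between calls to the robot, and variables do not carry over. Pictures are saved under pics/ and viewed, at most 14 in all, crops included, and the job is handed in when it is done.

Besides the shell and the picture viewer there is one more tool, called after ">>>" by a JSON object that holds its "op" and its "data", one argument or row to a line. arm_command: Moves the arm, as the interface text tells. Its arguments: {"type":"object","properties":{"series":{"type":"string"},"squeeze":{"type":"number"}},"required":["series"]}

```bash
ls; mkdir -p pics; python3 - <<'E'
from cell import telemetry,cams,env
import cv2,numpy as np
o=telemetry.get_obs()
for k in('time_s','qpos','tool_pos','tool_rot','force','grip_width'):print(k,o[k])
for n in('top','scene','wrist'):
    c=cams.calibration(n);print(n,{k:np.round(v,3).tolist() for k,v in c.items()})
for n in('top','scene'):
    cv2.imwrite(f'pics/{n}0.png',cams.read_camera(n))
E
```

```text
pics
time_s 0.0
qpos [76.43683324 18.43724153 -4.01548711 83.17478694  1.29569474 78.54181799
 -3.26229129]
tool_pos [ 0.16113677 -0.62913305  0.22148314]
tool_rot [-1.79891437e+02  6.53949414e-03  1.43707252e+01]
force [-0.09098647 -0.43677175  0.11964658]
grip_width 0.08700625425842295
top {'K': [[546.625, 0.0, 318.458], [0.0, 546.625, 230.079], [0.0, 0.0, 1.0]], 'dist': [-0.116, 0.0, 0.0, 0.0, 0.0], 'origin': [0.398, -0.003, 1.127], 'rotation': [-170.528, 0.8, -89.339]}
scene {'K': [[599.912, 0.0, 318.744], [0.0, 599.912, 234.046], [0.0, 0.0, 1.0]], 'dist': [-0.071, 0.0, 0.0, 0.0, 0.0], 'origin': [1.527, 0.458, 0.687], 'rotation': [-121.488, -0.452, 114.8]}
wrist {'K': [[345.568, 0.0, 317.147], [0.0, 345.568, 238.373], [0.0, 0.0, 1.0]], 'dist': [-0.036, 0.0, 0.0, 0.0, 0.0], 'hand_eye': [[-0.0, -0.967, -0.255, 0.069], [1.0, -0.0, -0.0, -0.001], [0.0, -0.255, 0.967, -0.162], [0.0, 0.0, 0.0, 1.0]]}
```

View pics/top0.png

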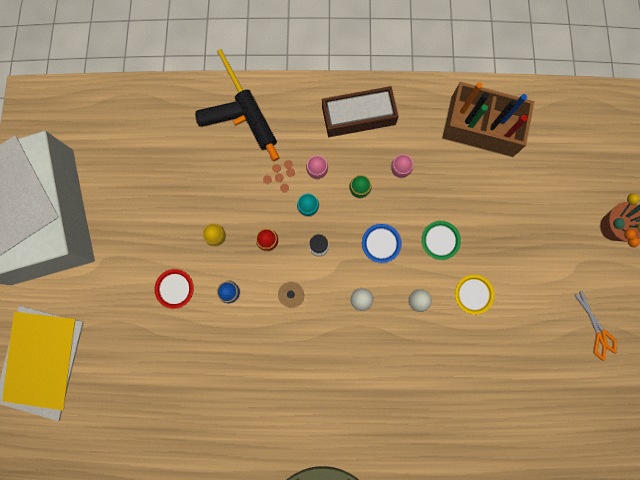

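View pics/scene0.png

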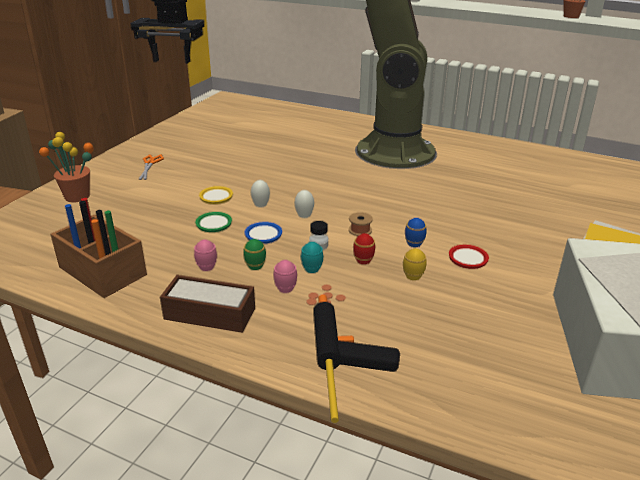

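The top view shows the dishes: red (174,288), blue (381,243), green (441,240) and yellow (475,294). The painted eggs are red (267,240), blue (228,292), green (361,186) and yellow (214,235). The whites are at (362,299) and (420,300). The decoys are two pink eggs and one turquoise. The scene view agrees, and all eggs stand upright.

```bash
cat > h.py <<'E'
from cell import telemetry,cams,env
import cv2,numpy as np
from scipy.spatial.transform import Rotation as R
def campose(n):
    c=cams.calibration(n)
    if n=='wrist':
        o=telemetry.get_obs();T=np.eye(4);T[:3,:3]=R.from_euler('xyz',o['tool_rot'],degrees=True).as_matrix();T[:3,3]=o['tool_pos']
        T=T@np.array(c['hand_eye']);return c,T[:3,3],T[:3,:3]
    return c,np.array(c['origin']),R.from_euler('xyz',c['rotation'],degrees=True).as_matrix()
def shoot(n):
    P=campose(n);return cams.read_camera(n),P
def ray(P,uv,z):
    c,o,Rm=P
    p=cv2.undistortPoints(np.array(uv,float).reshape(-1,1,2),np.array(c['K']),np.array(c['dist'])).reshape(-1,2)
    d=np.c_[p,np.ones(len(p))]@Rm.T
    return o+d*((z-o[2])/d[:,2])[:,None]
HUE={'red':[(0,6),(174,180)],'blue':[(105,125)],'green':[(52,76)],'yellow':[(21,30)]}
def mask(img,col):
    h=cv2.cvtColor(img,cv2.COLOR_BGR2HSV)
    m=sum(cv2.inRange(h,(a,140 if col!='yellow' else 190,40),(b,255,255)) for a,b in HUE[col])
    return cv2.morphologyEx(m,cv2.MORPH_CLOSE,np.ones((3,3)))
def blobs(img,col,amin=60):
    cs,hi=cv2.findContours(mask(img,col),cv2.RETR_EXTERNAL,cv2.CHAIN_APPROX_NONE)
    out=[]
    for c in cs:
        h=cv2.convexHull(c);a=cv2.contourArea(h)
        if a<amin or len(h)<6:continue
        m=cv2.moments(h);out.append((m['m10']/m['m00'],m['m01']/m['m00'],a,h))
    return out
E
python3 - <<'E'
from h import *
for n in('top','scene'):
  img,P=shoot(n)
  for c in HUE:
    for u,v,a,h in blobs(img,c):
        if n=='top' and not(140<u<500 and 130<v<330):continue
        if n=='scene' and not(140<u<500 and 150<v<280):continue
        b=cv2.boundingRect(h)
        print(n,c,round(u),round(v),round(a),b[2:],*[f"z{z}:"+str((ray(P,[(u,v)],z)[0,:2]*1000).round(0)) for z in(.01,.032)])
  if n=='top':
    print('whites/others',[(ray(P,[q],.032)[0,:2]*1000).round(0) for q in[(362,299),(420,300),(319,244),(291,294),(308,205),(317,167),(402,165)]])
E
```

```text
top red 174 288 1173 (39, 40) z0.01:[460. 312.] z0.032:[459. 306.]
top red 267 240 322 (21, 21) z0.01:[563. 121.] z0.032:[560. 119.]
top blue 228 292 294 (21, 20) z0.01:[454. 198.] z0.032:[453. 194.]
top blue 381 243 1142 (39, 39) z0.01:[ 559. -115.] z0.032:[ 556. -113.]
top green 441 240 1112 (38, 38) z0.01:[ 567. -239.] z0.032:[ 563. -234.]
top green 360 186 291 (19, 21) z0.01:[678. -71.] z0.032:[673. -69.]
top yellow 474 294 1191 (39, 40) z0.01:[ 455. -305.] z0.032:[ 454. -299.]
top yellow 214 234 350 (22, 22) z0.01:[573. 233.] z0.032:[570. 228.]
whites/others [array([442., -74.]), array([ 441., -190.]), array([552.,  13.]), array([451.,  68.]), array([633.,  36.]), array([714.,  19.]), array([ 720., -158.])]
scene red 468 256 714 (40, 24) z0.01:[468. 313.] z0.032:[503. 317.]
scene red 364 248 490 (21, 31) z0.01:[532. 108.] z0.032:[565. 119.]
scene blue 263 232 568 (37, 21) z0.01:[ 566. -113.] z0.032:[597. -95.]
scene blue 415 232 438 (20, 29) z0.01:[423. 186.] z0.032:[459. 195.]
scene green 254 254 484 (22, 31) z0.01:[649. -87.] z0.032:[678. -69.]
scene green 213 222 529 (36, 20) z0.01:[ 575. -236.] z0.032:[ 606. -213.]
scene yellow 414 264 519 (22, 31) z0.01:[543. 220.] z0.032:[575. 228.]
scene yellow 216 195 419 (34, 17) z0.01:[ 464. -302.] z0.032:[ 498. -277.]
```

The two views agree on y within 1 mm. In x they differ by 5–8 mm, so I'll refine that with the wrist camera. I'll set yaw to 0 and move over the right-hand group.

>>> {"op": "arm_command", "data": {
  "series": "0 0 0 0.125 0;0 0 0 0.125 0;24 -28 0 0 0;24 -28 0 0 0;24 -28 0 0 0;24 -28 0 0 0;24 -28 0 0 0;24 -28 0 0 0;24 -28 0 0 0;24 -28 0 0 0;24 -28 0 0 0;24 -28 0 0 0;24 -28 0 0 0;24 -28 0 0 0;24 -28 0 0 0;24 -28 0 0 0;24 -28 0 0 0;0 0 0 0 0;0 0 0 0 0",
  "squeeze": 12
}}

```text
time_s: 1.78
tool_pos: [0.5222, -0.2065, 0.2223]
tool_rot: [-179.9, 0.0, 0.4]
force: [-0.5, -0.8, 0.9]
grip_width: 0.0872
grasp_force: 0.0
```

```bash
cat > wl.py <<'E'
from h import *
import sys
img,P=shoot('wrist');o=telemetry.get_obs()
print(o['time_s'],o['tool_pos'].round(4),o['tool_rot'].round(2),o['qpos'].round(0),o['grip_width'])
for c in HUE:
    for u,v,a,h in blobs(img,c,300):
        x,y,w,hh=cv2.boundingRect(h)
        # dish: rim hull at z=.010; egg: hull centroid
        print(c,round(u),round(v),round(a),(w,hh),'cut' if x<2 or y<2 or x+w>638 or y+hh>478 else '',*[f"z{z}:"+str((ray(P,[(u,v)],z)[0,:2]*1000).round(1)) for z in(.01,.032,.037)],
          'd10mm',round(2e3*np.sqrt(cv2.contourArea((ray(P,h.reshape(-1,2),.01)[:,:2]).astype(np.float32))/np.pi),1))
if len(sys.argv)>1: cv2.imwrite('pics/'+sys.argv[1],img)
E
python3 wl.py w1.png
```

```text
1.8333 [ 0.521  -0.2089  0.2222] [1.7999e+02 5.0000e-02 1.6000e-01] [ 42.   9. -25.  95.   4.  77. -74.] 0.08689874881406928
red 18 178 1276 (41, 43) cut z0.01:[559.8 124.4] z0.032:[561.6 104.9] z0.037:[562.  100.5] d10mm 45.6
blue 234 177 4417 (75, 76)  z0.01:[ 560.6 -115.9] z0.032:[ 562.4 -121.2] z0.037:[ 562.9 -122.4] d10mm 80.3
```

View pics/w1.png

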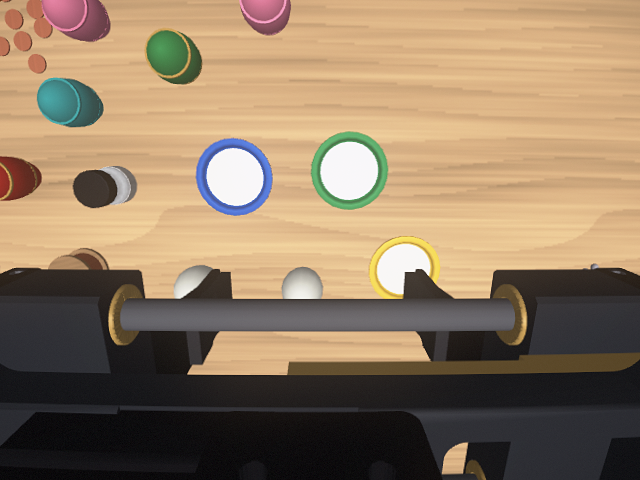

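The wrist view shows the blue dish at (234,177), which gives (561,-116) mm and matches the top view. The green egg is at (173,55). Next I'll put the camera straight above the green egg to refine its position, with looser green and yellow masks.

>>> {"op": "arm_command", "data": {
  "series": "17 -28 0 0 0;17 -28 0 0 0;17 -28 0 0 0;17 -28 0 0 0;17 -28 0 0 0;0 0 0 0 0;0 0 0 0 0;0 0 0 0 0"
}}

```text
time_s: 2.5
tool_pos: [0.6052, -0.0719, 0.2221]
tool_rot: [179.9, 0.1, -0.1]
force: [-0.2, -1.8, -0.2]
grip_width: 0.0868
grasp_force: 0.0
```

```bash
sed -i "s/(a,140 if col!='yellow' else 190,40)/(a,{'green':90,'yellow':150}.get(col,140),40)/" h.py; python3 wl.py
```

```text
2.55 [ 0.605  -0.0724  0.2222] [ 1.799e+02  6.000e-02 -1.700e-01] [ 30.  16. -31.  88.   8.  78. -92.] 0.08690708525576726
red 140 256 1542 (50, 41)  z0.01:[555.2 131. ] z0.032:[562.2 119.1] z0.037:[563.8 116.4] d10mm 52.5
blue 356 250 3783 (71, 69)  z0.01:[ 561.2 -115.2] z0.032:[ 567.9 -112.6] z0.037:[ 569.4 -112.1] d10mm 80.3
green 465 244 3814 (71, 69)  z0.01:[ 568.5 -238.9] z0.032:[ 574.7 -229. ] z0.037:[ 576.1 -226.8] d10mm 81.1
green 316 148 1174 (39, 40)  z0.01:[673.7 -70.3] z0.032:[673.8 -70.3] z0.037:[673.8 -70.4] d10mm 40.0
yellow 42 248 1956 (63, 41)  z0.01:[564.5 246.5] z0.032:[571.  227.8] z0.037:[572.5 223.5] d10mm 60.3
```

>>> {"op": "arm_command", "data": {
  "series": "23 -2 0 0 0;23 0 0 0 0;23 0 0 0 0;0 0 30 0 0;0 0 35 0 0;0 0 35 0 0;0 0 35 0 0;0 0 30 0 0;0 0 20 0 0;0 0 15 0 0;0 0 8 0 0;0 0 0 0 0;0 0 0 0 0;0 0 0 0 0"
}}

```text
time_s: 3.72
tool_pos: [0.6762, -0.0677, 0.0165]
tool_rot: [180.0, -0.2, 0.0]
force: [-0.3, 1.1, 1.0]
grip_width: 0.0871
grasp_force: 0.0
```

>>> {"op": "arm_command", "data": {
  "series": "-2 2 3 0 60;0 0 0 0 90;0 0 0 0 105;0 0 0 0 115;0 0 0 0 125;0 0 0 0 135;0 0 0 0 150;0 0 0 0 170;0 0 0 0 200;0 0 0 0 200;0 0 0 0 200",
  "squeeze": 12
}}

```text
time_s: 4.63
tool_pos: [0.6729, -0.0694, 0.0116]
tool_rot: [180.0, -0.0, 0.0]
force: [-0.2, -0.6, 0.6]
grip_width: 0.0447
grasp_force: 11.9
```

>>> {"op": "arm_command", "data": {
  "series": "0 0 -5 0 200;0 0 -15 0 200;0 0 -30 0 200;0 0 -30 0 200;0 0 -20 0 200;-9 14 0 0 200;-18 28 0 0 200;-20 33 0 0 200;-20 33 0 0 200;-20 33 0 0 200;-12 18 0 0 200;-6 10 0 0 200;0 0 0 0 200;0 0 0 0 200;0 0 0 0 200"
}}

```text
time_s: 5.88
tool_pos: [0.5696, -0.2354, 0.1121]
tool_rot: [-179.9, -0.1, 0.2]
force: [-0.7, -0.2, -0.3]
grip_width: 0.0446
grasp_force: 11.9
```

```bash
python3 wl.py w2.png
```

```text
5.9333 [ 0.5696 -0.2352  0.1119] [-1.7992e+02 -7.0000e-02  2.8000e-01] [ 42.  21. -27.  95.  10.  66. -77.] 0.04482368858686271
blue 168 238 5894 (101, 71)  z0.01:[ 569.2 -116.1] z0.032:[ 574.9 -126. ] z0.037:[ 576.2 -128.3] d10mm 70.7
green 317 345 2077 (90, 30)  z0.01:[ 474.1 -235. ] z0.032:[ 487.8 -235. ] z0.037:[ 490.9 -235. ] d10mm 47.2
green 317 291 958 (75, 19)  z0.01:[ 524.7 -235. ] z0.032:[ 534.2 -235. ] z0.037:[ 536.4 -235. ] d10mm 29.9
green 317 285 2348 (99, 31)  z0.01:[ 529.6 -234.9] z0.032:[ 538.7 -234.9] z0.037:[ 540.7 -234.9] d10mm 46.5
green 324 234 7074 (102, 87)  z0.01:[ 572.9 -240. ] z0.032:[ 578.4 -239.6] z0.037:[ 579.6 -239.5] d10mm 76.0
```

View pics/w2.png

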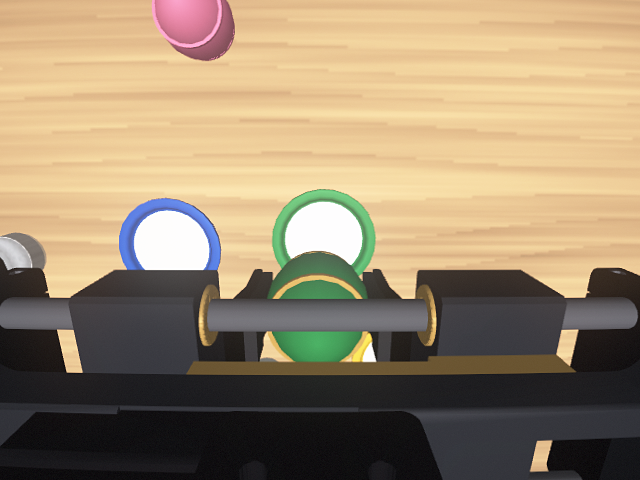

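The held green egg hangs upright between the pads at (317,305). The green dish is ahead and below it, with its y centre at -240, so I shift 4 mm in y and lower.

>>> {"op": "arm_command", "data": {
  "series": "-1 4 15 0 200;0 0 25 0 200;0 0 25 0 200;0 0 14 0 200;0 0 7 0 200;0 0 4 0 200;0 0 2 0 200;0 0 1 0 200;0 0 0 0 200;0 0 0 0 200"
}}

```text
time_s: 6.77
tool_pos: [0.5677, -0.2427, 0.0196]
tool_rot: [179.9, -0.1, 0.0]
force: [0.4, 0.5, -0.2]
grip_width: 0.0446
grasp_force: 11.9
```

>>> {"op": "arm_command", "data": {
  "series": "0 0 1 0 200;0 0 1 0 200;0 0 0 0 200;0 0 0 0 200"
}}

```text
time_s: 7.1
tool_pos: [0.5669, -0.2424, 0.0166]
tool_rot: [180.0, 0.0, 0.0]
force: [1.1, -0.0, -0.4]
grip_width: 0.0447
grasp_force: 11.9
```

>>> {"op": "arm_command", "data": {
  "series": "0 0 1 0 200;0 0 0 0 200;0 0 0 0 200"
}}

```text
time_s: 7.35
tool_pos: [0.5672, -0.2425, 0.0165]
tool_rot: [180.0, -0.0, 0.0]
force: [-2.6, 1.2, 5.2]
grip_width: 0.045
grasp_force: 12.0
```

Contact felt: 5 N upward with the wrist stopped. I'll release, lift clear and go over the left group.

>>> {"op": "arm_command", "data": {
  "series": "0 0 -0.5 0 150;0 0 0 0 110;0 0 0 0 80;0 0 0 0 40;0 0 0 0 0;0 0 0 0 0;0 0 0 0 0;0 0 -10 0 0;0 0 -25 0 0;0 0 -35 0 0;0 0 -40 0 0;0 0 -40 0 0;0 0 -35 0 0;0 0 -20 0 0;0 0 0 0 0"
}}

```text
time_s: 8.6
tool_pos: [0.57, -0.243, 0.2284]
tool_rot: [179.7, -0.6, 0.1]
force: [0.9, 0.8, 0.4]
grip_width: 0.0871
grasp_force: 0.0
```

>>> {"op": "arm_command", "data": {
  "series": "-3 -17 0 0 0;-7 -35 0 0 0;-7 -35 0 0 0;-7 -35 0 0 0;-7 -35 0 0 0;-7 -35 0 0 0;-7 -35 0 0 0;-7 -35 0 0 0;-7 -35 0 0 0;-7 -35 0 0 0;-7 -35 0 0 0;-7 -35 0 0 0;-5 -20 0 0 0;0 0 0 0 0;0 0 0 0 0;0 0 0 0 0"
}}

```text
time_s: 9.93
tool_pos: [0.4809, 0.1787, 0.2201]
tool_rot: [179.9, 0.1, 0.0]
force: [0.5, -1.1, -0.4]
grip_width: 0.0863
grasp_force: 0.0
```

```bash
python3 wl.py; python3 - <<'E'
from h import *
img,P=shoot('top')
cv2.imwrite('pics/t1.png',cv2.resize(img[140:340,140:520],None,fx=2,fy=2))
for c in HUE:
    for u,v,a,h in blobs(img,c):
        if 140<u<500 and 130<v<330: print(c,round(u),round(v),round(a),*[(ray(P,[(u,v)],z)[0,:2]*1000).round(0) for z in(.01,.032,.037)])
E
```

```text
9.9833 [0.4814 0.1782 0.2202] [ 1.7994e+02  8.0000e-02 -5.0000e-02] [  21.    5.  -46.  101.    3.   76. -116.] 0.08723444872860368
red 197 229 4104 (74, 72)  z0.01:[461.8 312.1] z0.032:[467.1 304.2] z0.037:[468.3 302.5] d10mm 81.8
red 378 135 1586 (46, 47)  z0.01:[561.9 115.8] z0.032:[561.2 119.6] z0.037:[561.1 120.4] d10mm 45.8
blue 303 247 778 (35, 31)  z0.01:[441.4 195.1] z0.032:[447.8 194.2] z0.037:[449.3 194. ] d10mm 36.0
blue 593 139 4445 (74, 78)  z0.01:[ 560.5 -114.2] z0.032:[559.9 -96.8] z0.037:[559.8 -92.9] d10mm 80.7
yellow 267 126 1630 (45, 47)  z0.01:[571.7 230.5] z0.032:[570.4 227.5] z0.037:[570.1 226.8] d10mm 45.9
red 268 239 264 [566. 119.] [562. 117.] [562. 116.]
blue 228 294 238 [451. 198.] [450. 194.] [450. 193.]
blue 381 243 1144 [ 559. -115.] [ 556. -113.] [ 555. -112.]
green 441 240 1150 [ 566. -239.] [ 563. -234.] [ 562. -233.]
yellow 474 294 1239 [ 455. -306.] [ 454. -300.] [ 453. -299.]
yellow 443 239 182 [ 569. -244.] [ 566. -240.] [ 565. -239.]
yellow 215 233 264 [577. 230.] [574. 225.] [573. 224.]
```

View pics/t1.png

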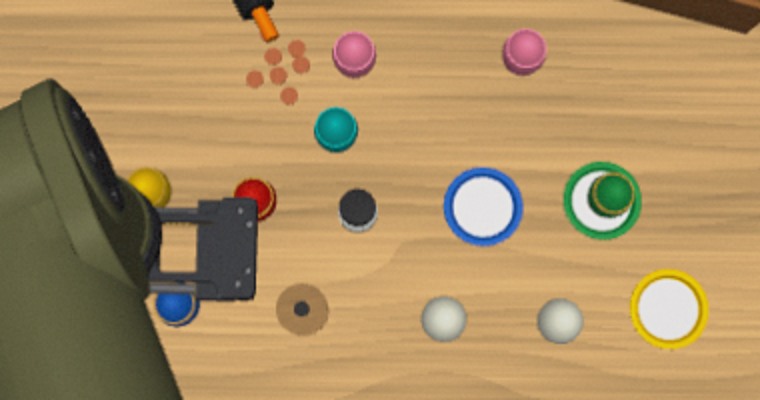

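The green egg stands in its dish, about 4 mm off centre. The wrist gives red at (561.5,119.5), yellow at (570.5,227.5) and the red dish at (462,312). Now I'll grasp the red egg.

>>> {"op": "arm_command", "data": {
  "series": "20 15 0 0 0;20 15 0 0 0;20 15 0 0 0;20 14 0 0 0;0 0 30 0 0;0 0 35 0 0;0 0 35 0 0;0 0 35 0 0;0 0 30 0 0;0 0 20 0 0;0 0 15 0 0;0 0 6 0 0;0 0 0 0 0;0 0 0 0 0;0 0 0 0 0"
}}

```text
time_s: 11.28
tool_pos: [0.5628, 0.1204, 0.0163]
tool_rot: [-180.0, -0.1, -0.0]
force: [0.7, -0.5, 0.0]
grip_width: 0.0873
grasp_force: 0.0
```

>>> {"op": "arm_command", "data": {
  "series": "0 0 3 0 60;0 0 0 0 90;0 0 0 0 105;0 0 0 0 115;0 0 0 0 125;0 0 0 0 135;0 0 0 0 150;0 0 0 0 170;0 0 0 0 200;0 0 0 0 200;0 0 0 0 200"
}}

```text
time_s: 12.2
tool_pos: [0.5617, 0.1205, 0.0121]
tool_rot: [180.0, 0.0, 0.0]
force: [-0.9, -0.6, 0.9]
grip_width: 0.0447
grasp_force: 12.0
```

>>> {"op": "arm_command", "data": {
  "series": "0 0 -5 0 200;0 0 -15 0 200;0 0 -30 0 200;0 0 -30 0 200;0 0 -20 0 200;-8 -16 0 0 200;-16 -31 0 0 200;-18 -34 0 0 200;-18 -34 0 0 200;-18 -34 0 0 200;-14 -27 0 0 200;-8 -15 0 0 200;0 0 0 0 200;0 0 0 0 200;0 0 0 0 200"
}}

```text
time_s: 13.45
tool_pos: [0.4622, 0.3104, 0.1119]
tool_rot: [179.9, -0.0, -0.0]
force: [0.6, 0.1, -0.8]
grip_width: 0.0445
grasp_force: 12.0
```

```bash
python3 wl.py
```

```text
13.5 [0.4625 0.3099 0.1119] [ 1.7994e+02 -1.0000e-02 -8.0000e-02] [   4.   18.  -47.  103.   14.   66. -138.] 0.044879569401141475
red 317 345 2189 (91, 30)  z0.01:[366.4 310.9] z0.032:[380.1 310.9] z0.037:[383.2 310.9] d10mm 48.5
red 317 292 736 (71, 16)  z0.01:[416.2 311.1] z0.032:[425.7 311. ] z0.037:[427.9 311. ] d10mm 26.2
red 316 247 10118 (105, 111)  z0.01:[454.4 312.1] z0.032:[460.8 312. ] z0.037:[462.3 312. ] d10mm 92.3
blue 486 255 1346 (53, 32)  z0.01:[447.5 174.5] z0.032:[454.4 185.9] z0.037:[456.  188.5] d10mm 34.5
yellow 69 350 686 (24, 43)  z0.01:[359.3 530.4] z0.032:[373.6 512.1] z0.037:[376.8 507.9] d10mm 28.5
yellow 430 93 2118 (50, 70)  z0.01:[569.8 229.8] z0.032:[566.6 236.6] z0.037:[565.9 238.1] d10mm 36.4
yellow 453 81 3079 (61, 66)  z0.01:[577.6 213.6] z0.032:[573.7 221.8] z0.037:[572.8 223.6] d10mm 43.5
```

>>> {"op": "arm_command", "data": {
  "series": "0 -1 15 0 200;0 0 25 0 200;0 0 25 0 200;0 0 14 0 200;0 0 7 0 200;0 0 4 0 200;0 0 2 0 200;0 0 1 0 200;0 0 1 0 200;0 0 1 0 200;0 0 0 0 200;0 0 0 0 200;0 0 0 0 200"
}}

```text
time_s: 14.58
tool_pos: [0.4617, 0.3126, 0.0173]
tool_rot: [-180.0, -0.0, 0.0]
force: [0.1, -1.0, -0.1]
grip_width: 0.0445
grasp_force: 12.0
```

>>> {"op": "arm_command", "data": {
  "series": "0 0 1 0 200;0 0 0 0 200;0 0 0 0 200"
}}

```text
time_s: 14.83
tool_pos: [0.4618, 0.3127, 0.017]
tool_rot: [180.0, -0.0, 0.1]
force: [-2.2, -1.2, 6.4]
grip_width: 0.0445
grasp_force: 12.0
```

>>> {"op": "arm_command", "data": {
  "series": "0 0 -0.5 0 150;0 0 0 0 110;0 0 0 0 80;0 0 0 0 40;0 0 0 0 0;0 0 0 0 0;0 0 0 0 0;0 0 -10 0 0;0 0 -25 0 0;0 0 -35 0 0;0 0 -40 0 0;0 0 -40 0 0;0 0 -35 0 0;0 0 -20 0 0;-15 29 0 0 0;-15 29 0 0 0;-15 29 0 0 0;-15 29 0 0 0;0 0 0 0 0;0 0 0 0 0"
}}

```text
time_s: 16.5
tool_pos: [0.4016, 0.1951, 0.2224]
tool_rot: [179.9, -0.2, -0.1]
force: [0.9, -0.0, 0.3]
grip_width: 0.0868
grasp_force: 0.0
```

```bash
python3 wl.py w3.png
```

```text
16.55 [0.4019 0.1967 0.2224] [ 1.7998e+02 -1.3000e-01  1.0000e-02] [  19.   -7.  -45.  109.   -5.   76. -114.] 0.08669677369695968
red 207 158 4730 (77, 80)  z0.01:[461.5 312.2] z0.032:[462.  305.3] z0.037:[462.1 303.8] d10mm 81.7
blue 319 163 842 (36, 33)  z0.01:[455.6 193.7] z0.032:[456.4 193.8] z0.037:[456.6 193.9] d10mm 34.4
blue 613 61 4076 (59, 85) cut z0.01:[ 559.  -107.8] z0.032:[553.8 -90. ] z0.037:[552.6 -85.9] d10mm 73.4
yellow 17 246 1710 (37, 55) cut z0.01:[364.9 543.4] z0.032:[371.1 523. ] z0.037:[372.5 518.3] d10mm 56.8
yellow 282 37 2031 (47, 57)  z0.01:[577.3 229.8] z0.032:[571.  227.8] z0.037:[569.6 227.3] d10mm 47.9
```

View pics/w3.png

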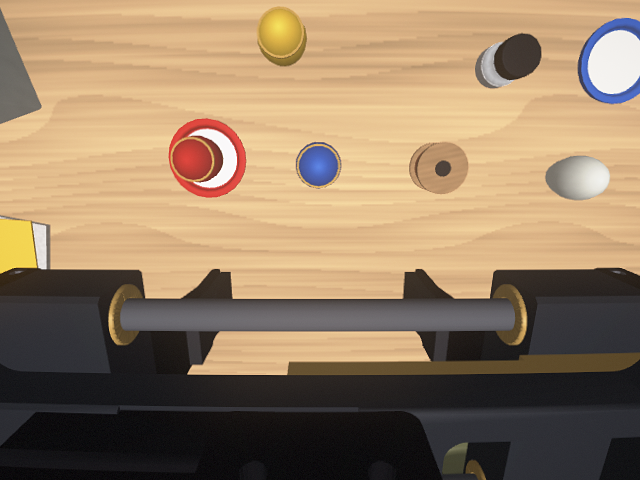

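The red egg stands in its dish at (197,158). The blue egg is seen from straight above at (319,164), which gives (455.5,194). Grasping blue.

>>> {"op": "arm_command", "data": {
  "series": "18 2 0 0 0;18 0 0 0 0;18 0 0 0 0;0 0 30 0 0;0 0 35 0 0;0 0 35 0 0;0 0 35 0 0;0 0 30 0 0;0 0 20 0 0;0 0 15 0 0;0 0 8 0 0;0 0 0 0 0;0 0 0 0 0;0 0 0 0 0"
}}

```text
time_s: 17.72
tool_pos: [0.4566, 0.1956, 0.0146]
tool_rot: [-179.9, -0.1, 0.1]
force: [0.5, -0.7, 0.8]
grip_width: 0.0876
grasp_force: 0.0
```

>>> {"op": "arm_command", "data": {
  "series": "-1 1 2 0 60;0 0 0 0 90;0 0 0 0 105;0 0 0 0 115;0 0 0 0 125;0 0 0 0 135;0 0 0 0 150;0 0 0 0 170;0 0 0 0 200;0 0 0 0 200;0 0 0 0 200;0 0 -5 0 200;0 0 -15 0 200;0 0 -30 0 200;0 0 -30 0 200;0 0 -20 0 200;0 0 0 0 200;0 0 0 0 200"
}}

```text
time_s: 19.22
tool_pos: [0.4555, 0.1937, 0.1126]
tool_rot: [180.0, -0.2, 0.0]
force: [-0.1, -0.4, -1.2]
grip_width: 0.0449
grasp_force: 11.9
```

>>> {"op": "arm_command", "data": {
  "series": "5 15 0 0 200;10 30 0 0 200;12 35 0 0 200;12 35 0 0 200;12 35 0 0 200;12 35 0 0 200;12 35 0 0 200;12 35 0 0 200;10 29 0 0 200;6 17 0 0 200;2.5 8 0 0 200;0 0 0 0 200;0 0 0 0 200;0 0 0 0 200"
}}

```text
time_s: 20.38
tool_pos: [0.5599, -0.1124, 0.1113]
tool_rot: [-179.9, 0.0, 0.3]
force: [1.1, -0.0, 0.7]
grip_width: 0.0446
grasp_force: 11.9
```

```bash
python3 wl.py
```

```text
20.4333 [ 0.5601 -0.1125  0.1115] [-1.7996e+02  2.0000e-02  2.6000e-01] [ 37.  16. -33. 101.  10.  65. -88.] 0.04474163455905528
blue 317 345 2170 (91, 30)  z0.01:[ 464.4 -112.1] z0.032:[ 478.2 -112.1] z0.037:[ 481.3 -112.1] d10mm 48.2
blue 317 292 716 (71, 15)  z0.01:[ 513.9 -112. ] z0.032:[ 523.5 -112. ] z0.037:[ 525.7 -112. ] d10mm 25.8
blue 362 244 825 (26, 64)  z0.01:[ 554.8 -147.4] z0.032:[ 561.  -144.4] z0.037:[ 562.4 -143.7] d10mm 26.2
blue 287 228 1537 (36, 80)  z0.01:[567.7 -87.9] z0.032:[572.9 -89.9] z0.037:[574.  -90.4] d10mm 35.1
green 513 244 2281 (56, 53)  z0.01:[ 555.8 -268. ] z0.032:[ 562.  -254.9] z0.037:[ 563.4 -252. ] d10mm 44.4
green 476 224 6990 (102, 92)  z0.01:[ 572.  -235.9] z0.032:[ 576.8 -225.5] z0.037:[ 577.9 -223.2] d10mm 75.5
yellow 570 345 332 (15, 36)  z0.01:[ 463.7 -334.1] z0.032:[ 477.5 -315.5] z0.037:[ 480.6 -311.3] d10mm 19.7
```

>>> {"op": "arm_command", "data": {
  "series": "1 3 15 0 200;0 0 25 0 200;0 0 25 0 200;0 0 14 0 200;0 0 7 0 200;0 0 4 0 200;0 0 2 0 200;0 0 1 0 200;0 0 1 0 200;0 0 0 0 200;0 0 0 0 200;0 0 0 0 200"
}}

```text
time_s: 21.43
tool_pos: [0.5617, -0.1185, 0.018]
tool_rot: [180.0, -0.0, 0.0]
force: [0.0, 0.2, -1.4]
grip_width: 0.0447
grasp_force: 11.9
```

>>> {"op": "arm_command", "data": {
  "series": "0 0 1 0 200;0 0 0 0 200;0 0 0 0 200"
}}

```text
time_s: 21.68
tool_pos: [0.5615, -0.1185, 0.0166]
tool_rot: [180.0, -0.0, 0.0]
force: [-0.1, -0.6, -0.1]
grip_width: 0.0445
grasp_force: 11.9
```

>>> {"op": "arm_command", "data": {
  "series": "0 -2 0 0 200;0 0 1 0 200;0 0 0 0 200;0 0 0 0 200"
}}

```text
time_s: 22.02
tool_pos: [0.5616, -0.1166, 0.0165]
tool_rot: [180.0, -0.0, 0.0]
force: [-1.6, 0.4, 6.1]
grip_width: 0.0446
grasp_force: 12.0
```

>>> {"op": "arm_command", "data": {
  "series": "0 0 -0.5 0 150;0 0 0 0 110;0 0 0 0 80;0 0 0 0 40;0 0 0 0 0;0 0 0 0 0;0 0 0 0 0;0 0 -10 0 0;0 0 -25 0 0;0 0 -35 0 0;0 0 -40 0 0;0 0 -40 0 0;0 0 -35 0 0;0 0 -20 0 0;0 0 0 0 0"
}}

```text
time_s: 23.27
tool_pos: [0.5645, -0.1164, 0.2279]
tool_rot: [179.8, -0.6, 0.1]
force: [0.6, 0.9, 0.8]
grip_width: 0.087
grasp_force: 0.0
```

>>> {"op": "arm_command", "data": {
  "series": "-3 -15 0 0 0;-6 -35 0 0 0;-6 -35 0 0 0;-6 -35 0 0 0;-6 -35 0 0 0;-6 -35 0 0 0;-6 -35 0 0 0;-6 -35 0 0 0;-6 -35 0 0 0;-6 -33 0 0 0;-3 -16 0 0 0;0 0 0 0 0;0 0 0 0 0;0 0 0 0 0"
}}

```text
time_s: 24.43
tool_pos: [0.5004, 0.2266, 0.2198]
tool_rot: [179.9, 0.1, 0.0]
force: [0.4, -0.4, 0.2]
grip_width: 0.087
grasp_force: 0.0
```

```bash
python3 wl.py
```

```text
24.4833 [0.5009 0.226  0.2201] [ 1.7992e+02  9.0000e-02 -6.0000e-02] [  16.   11.  -47.   96.    8.   77. -123.] 0.08693259025910274
red 241 246 3944 (73, 70)  z0.01:[462.  312.2] z0.032:[468.4 307.2] z0.037:[469.8 306. ] d10mm 81.3
blue 620 161 2640 (44, 76) cut z0.01:[ 557.9 -101.4] z0.032:[558.6 -81.9] z0.037:[558.7 -77.5] d10mm 64.2
yellow 315 147 1486 (44, 44)  z0.01:[569.4 228.8] z0.032:[569.5 228.7] z0.037:[569.5 228.7] d10mm 44.7
```

>>> {"op": "arm_command", "data": {
  "series": "23 -2 0 0 0;23 0 0 0 0;23 0 0 0 0;0 0 30 0 0;0 0 35 0 0;0 0 35 0 0;0 0 35 0 0;0 0 30 0 0;0 0 20 0 0;0 0 15 0 0;0 0 6 0 0;0 0 0 0 0;0 0 0 0 0;0 0 0 0 0"
}}

```text
time_s: 25.65
tool_pos: [0.5714, 0.23, 0.0167]
tool_rot: [-180.0, -0.2, 0.0]
force: [-0.6, -0.7, 0.0]
grip_width: 0.0869
grasp_force: 0.0
```

>>> {"op": "arm_command", "data": {
  "series": "-1 1 3 0 60;0 0 0 0 90;0 0 0 0 105;0 0 0 0 115;0 0 0 0 125;0 0 0 0 135;0 0 0 0 150;0 0 0 0 170;0 0 0 0 200;0 0 0 0 200;0 0 0 0 200;0 0 -5 0 200;0 0 -15 0 200;0 0 -30 0 200;0 0 -30 0 200;0 0 -20 0 200;0 0 0 0 200;0 0 0 0 200"
}}

```text
time_s: 27.15
tool_pos: [0.5701, 0.2293, 0.1144]
tool_rot: [-180.0, -0.2, 0.1]
force: [-0.7, -0.5, -1.2]
grip_width: 0.0448
grasp_force: 11.9
```

>>> {"op": "arm_command", "data": {
  "series": "-3.5 17 0 0 200;-7.4 35 0 0 200;-7.4 35 0 0 200;-7.4 35 0 0 200;-7.4 35 0 0 200;-7.4 35 0 0 200;-7.4 35 0 0 200;-7.4 35 0 0 200;-7.4 35 0 0 200;-7.4 35 0 0 200;-7.4 35 0 0 200;-7.4 35 0 0 200;-7.4 35 0 0 200;-7.4 35 0 0 200;-7.4 35 0 0 200;-3.5 17 0 0 200;-2 10 0 0 200;0 0 0 0 200;0 0 0 0 200;0 0 0 0 200"
}}

```text
time_s: 28.82
tool_pos: [0.4576, -0.3029, 0.1117]
tool_rot: [-179.9, 0.0, 0.2]
force: [0.5, 0.5, -0.7]
grip_width: 0.0448
grasp_force: 11.9
```

```bash
python3 wl.py w4.png
```

```text
28.8667 [ 0.4577 -0.303   0.1119] [-1.7995e+02  1.0000e-02  2.4000e-01] [ 57.  13. -29. 105.   7.  64. -65.] 0.045046529770630145
blue 19 92 2232 (44, 63) cut z0.01:[567.5 -83.2] z0.032:[ 564.1 -101.5] z0.037:[ 563.3 -105.7] d10mm 39.2
blue 67 101 9184 (98, 117)  z0.01:[ 560.5 -119. ] z0.032:[ 557.7 -134.3] z0.037:[ 557.1 -137.7] d10mm 78.8
green 231 87 10774 (114, 122)  z0.01:[ 568.3 -240.1] z0.032:[ 564.8 -245.3] z0.037:[ 564.  -246.5] d10mm 81.4
yellow 317 345 2022 (89, 30)  z0.01:[ 362.3 -302.5] z0.032:[ 376.  -302.5] z0.037:[ 379.1 -302.5] d10mm 46.5
yellow 317 290 1095 (79, 21)  z0.01:[ 413.4 -302.4] z0.032:[ 422.8 -302.4] z0.037:[ 425.  -302.4] d10mm 31.9
yellow 316 285 2476 (101, 31)  z0.01:[ 417.8 -301.4] z0.032:[ 426.9 -301.5] z0.037:[ 429.  -301.5] d10mm 47.7
yellow 321 238 5928 (97, 78)  z0.01:[ 457.6 -305.5] z0.032:[ 463.3 -305.3] z0.037:[ 464.7 -305.2] d10mm 69.8
```

View pics/w4.png

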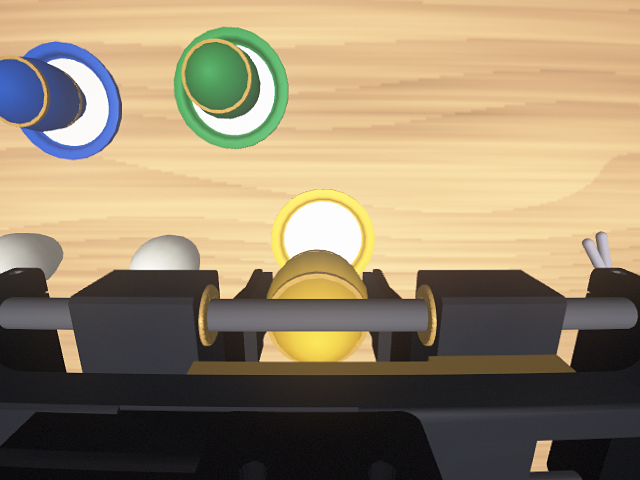

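The yellow egg hangs upright over its dish (321,238), and the blue and green eggs stand in theirs. I'll shift 2 mm in y and lower.

>>> {"op": "arm_command", "data": {
  "series": "-1 2 15 0 200;0 0 25 0 200;0 0 25 0 200;0 0 14 0 200;0 0 7 0 200;0 0 4 0 200;0 0 2 0 200;0 0 1 0 200;0 0 1 0 200;0 0 1 0 200;0 0 0 0 200;0 0 0 0 200;0 0 0 0 200"
}}

```text
time_s: 29.95
tool_pos: [0.4561, -0.3076, 0.0173]
tool_rot: [180.0, -0.0, 0.0]
force: [-0.7, -0.3, -0.2]
grip_width: 0.0448
grasp_force: 11.9
```

>>> {"op": "arm_command", "data": {
  "series": "0 0 1 0 200;0 0 0 0 200;0 0 0 0 200"
}}

```text
time_s: 30.2
tool_pos: [0.4562, -0.3077, 0.0169]
tool_rot: [180.0, -0.0, 0.0]
force: [-1.0, 1.6, 5.3]
grip_width: 0.0448
grasp_force: 12.0
```

>>> {"op": "arm_command", "data": {
  "series": "0 0 -0.5 0 150;0 0 0 0 110;0 0 0 0 80;0 0 0 0 40;0 0 0 0 0;0 0 0 0 0;0 0 0 0 0;0 0 -10 0 0;0 0 -25 0 0;0 0 -35 0 0;0 0 -40 0 0;0 0 -40 0 0;0 0 -35 0 0;0 0 -20 0 0;0 0 0 0 0"
}}

```text
time_s: 31.45
tool_pos: [0.4587, -0.3088, 0.2283]
tool_rot: [179.6, -0.5, 0.1]
force: [0.3, -0.7, 0.2]
grip_width: 0.0871
grasp_force: 0.0
```

>>> {"op": "arm_command", "data": {
  "series": "-20 30 0 0 0;-20 30 0 0 0;-20 30 0 0 0;-20 30 0 0 0;-20 30 0 0 0;-20 30 0 0 0;-20 30 0 0 0;-10 20 0 0 0;0 0 0 0 0;0 0 0 0 0"
}}

```text
time_s: 32.28
tool_pos: [0.3047, -0.5382, 0.2207]
tool_rot: [-179.9, 0.0, -0.1]
force: [-0.3, -0.2, 0.0]
grip_width: 0.0873
grasp_force: 0.0
```

```bash
python3 - <<'E'
from h import *
print(telemetry.get_obs()['tool_pos'])
img,P=shoot('top')
cv2.imwrite('pics/t2.png',cv2.resize(img[140:340,140:520],None,fx=2,fy=2))
cv2.imwrite('pics/s2.png',cams.read_camera('scene')[130:330,140:520].repeat(2,0).repeat(2,1))
hsv=cv2.cvtColor(img,cv2.COLOR_BGR2HSV)
print('white eggs/others',[(ray(P,[q],.032)[0,:2]*1000).round(0) for q in[(362,299),(420,300)]])
for c in HUE:
    for u,v,a,h in blobs(img,c):
        if 140<u<500 and 130<v<330: print(c,round(u,1),round(v,1),round(a),(ray(P,[(u,v)],.01)[0,:2]*1000).round(0))
E
```

```text
[ 0.30469492 -0.53816773  0.22067653]
white eggs/others [array([442., -74.]), array([ 441., -190.])]
red 173.7 288.4 1174 [460. 312.]
blue 381.0 242.9 1147 [ 559. -115.]
green 440.9 239.9 1150 [ 566. -239.]
yellow 474.3 294.0 1240 [ 455. -306.]
yellow 444.7 243.1 64 [ 560. -247.]
```

View pics/t2.png

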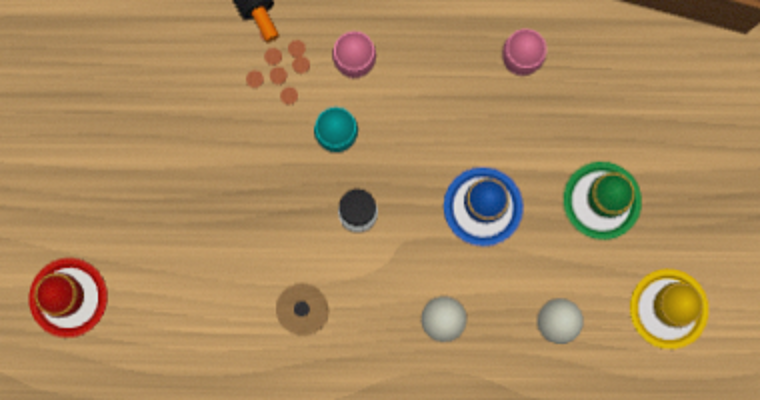

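View pics/s2.png

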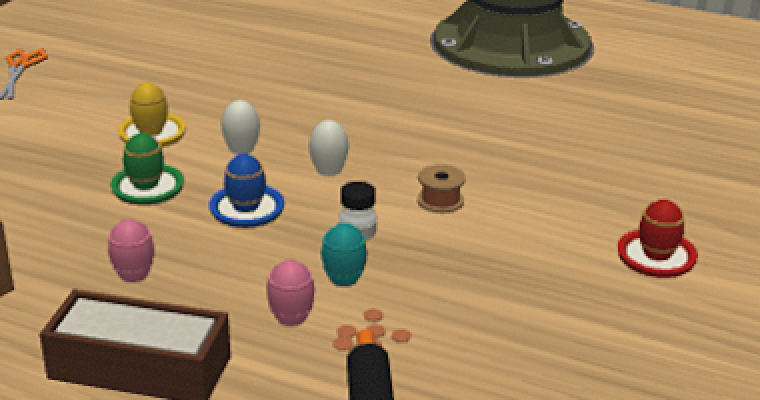

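All four eggs stand upright in their own dishes, and the dishes and whites haven't moved. One number check of the centring with the egg silhouettes' centres before handing in.

```bash
python3 - <<'E'
from h import *
P=campose('top')
for c,(a,b),d in[('red',(58,295),(460,312)),('blue',(487,199),(559,-115)),('green',(613,194),(566,-239)),('yellow',(680,304),(455,-306))]:
    print(c,(ray(P,[(a/2+139.75,b/2+139.75)],.040)[0,:2]*1000-d).round(1))
E
```

```text
red [0.3 1.9]
blue [ 3.1 -1.2]
green [ 2.3 -4.8]
yellow [ 2.8 -2.8]
```

All are within about 5 mm.

```bash
python3 -c "
from cell import env
print(env.sign_off())"
```

```text
the job is handed in; nothing more can be done
None
```

The job is handed in: all four painted eggs stand upright in the dishes of their own colour, each about 2–6 mm off centre by the top camera, with the dishes and white eggs where they were; sign-off returned no verdict.

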